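Start and hold the cell-tray test

TASK

Run the test on the tray of battery cells with the closed fingertips: first switch the power on by pushing the green-striped half of the white rocker fully down, next press the yellow key on the tester fully down (it stays down by itself), then press the green button on the pendant fully in and finish while still holding it in. Leave the other keys and the red button unpressed, let the pendant lie where it is without lifting or shoving it, and do not disturb the loose cells and other things on the table.

Things in the scene. Friction and masses are not known exactly. Their poses are not given: they have to be found in the camera images.
- switch_box: Grey power switch box, fixed to the table, 120 x 80 x 45 mm, carrying the white rocker whose pivot axis lies across its middle at 58 mm height. Origin: centre of its underside; x along the paddle towards its green-striped end.
- rocker_on (a point): Point on the raised half of the white paddle rocker, the half to push down, marked here by a green stripe 10 mm wide. Paddle 70 x 36 x 12 mm; the point is on its middle line, on the top face, 26 mm from the pivot axis, 9 mm from the end. x runs from pivot to this end (tilted 0.22 rad up when off), y along the pivot, z out of the face. Height about 70 mm when off, 58 mm when on.
- rocker (a joint): Angle of the rocker in rad: 0 = off (striped half fully up; starts 0 to 0.06), 0.44 = on (striped half fully down, hard stop); horizontal at 0.22. No spring: stiff (0.07 N m, some 3 to 5 N at the striped point) and stays where it is left.
- yellow_key_top (a point): yellow plastic key cap, 36 mm by 28 mm (along the row), on the white tester's console. Point: centre of its top face, moves with the key; up, it is 90 mm above the table (bezel 74 mm, console 70 mm). z up, y along the row, x towards the tray. The key to press. It stands in a row with a blue and a black key, 56 mm from centre to centre, in any order.
- yellow_key (a joint): How far the yellow key is pushed in, m: 0 = up (starts 0 to 0.001), 0.008 = fully down on its hard stop. No spring: slides stiffly (about 4 N) and stays where it is left.
- blue_key_top (a point): blue plastic key cap, 36 mm by 28 mm (along the row), on the white tester's console. Point: centre of its top face, moves with the key; up, it is 90 mm above the table (bezel 74 mm, console 70 mm). z up, y along the row, x towards the tray. Not to be pressed.
- blue_key (a joint): As the yellow key: 0 up, 0.008 m down. Leave it up.
- black_key_top (a point): black plastic key cap, 36 mm by 28 mm (along the row), on the white tester's console. Point: centre of its top face, moves with the key; up, it is 90 mm above the table (bezel 74 mm, console 70 mm). z up, y along the row, x towards the tray. Not to be pressed.
- black_key (a joint): As the yellow key: 0 up, 0.008 m down. Leave it up.
- pendant: Loose hand pendant lying on the table: grey box with orange ends, 72 x 160 x 34 mm, 0.5 to 0.85 kg. Origin: centre of its underside; y along its length, z up. Green button at y = +40 mm, red button at y = -40 mm.
- green_button_top (a point): Centre of the top face of the green round push button (32 mm across, in a black collar 48 mm across and 12 mm high) on the pendant. At rest it stands 56 mm above the table, 10 mm above its collar. z points up.
- green_button (a joint): How far the green button is pushed in, m: 0 = out, 0.006 = fully in on its hard stop. Sprung: starts to move at about 1.5 N, fully in at about 5 N; springs back when let go.
- red_button (a joint): The red stop button on the same pendant, same size, 80 mm from the green one: 0 = out, 0.006 m = in. Leave it alone.
- tester: White and blue tester, fixed. Flat console top 130 x 200 mm, 70 mm high, with three keys in a row; behind it a docked tray of blue-green cells, 100 mm high, beginning 100 mm behind the key centres, then a back wall with a copper strip, 131 mm high, 255 mm behind them. Origin on the table, 45 mm behind (+x) the middle key's centre; x points away from the robot to the tray.
- cell_a: Loose blue-green battery cell standing upright, 32 mm across, 70 mm high, copper top. Origin: centre of its underside. Bystander.
- cell_b: Loose blue-green battery cell standing upright, 32 mm across, 70 mm high, copper top. Origin: centre of its underside. Bystander.
- cell_c: Loose blue-green battery cell standing upright, 32 mm across, 70 mm high, copper top. Origin: centre of its underside. Bystander.
- spacer_ring: Black plastic ring lying flat, 60 mm across, 12 mm high. Origin: centre of its underside. Bystander.
- glue: Small bottle standing, 44 mm across, 110 mm high. Origin: centre of its underside. Bystander.
- driver: Red-handled screwdriver lying on the table, some 200 mm long and 30 mm high. Bystander.
- cap_cup: Open steel cup, 70 mm across, 50 mm high. Origin: centre of its underside. Bystander.
Not all that is in view belongs to the job. Leave any brown or turquoise look-alike of the pendant alone. Leave any pink look-alike of the switch_box alone.

How it is judged:
By the outcome, as a careful person would: the job done as asked, in the order asked, and still so for the second after the job is handed in, while the arm keeps its last pose, push and grip.
It also fails if it takes over 45 s, if anything falls off the work surface, if the arm or the gripper's body presses on something with over 40 N, if the wrist force passes 120 N, or if a joint passes its speed limit or range.

ROBOT

A 6-joint arm with a two-finger parallel gripper is mounted at the origin on the work surface. World frame = base frame: x ahead of the robot, y to its left, z up, the work surface at z = 0. Lengths are in m, angles in rad, forces in N, time in s.
With the tool pointing down it reaches from about 0.25 to 0.8 m from the base axis. Payload 8.5 kg.
Tool frame: the origin (TCP) lies midway between the tips of the shut fingers; the grasp point (between the pads) lies 19 mm behind it (grip_depth is the distance from the TCP to the grasp point, in m); z points along the fingers, y is the line along which they close (so a half turn about z gives the same grasp; the last joint's range is limited). The gripper opens to 85 mm and grips with 20 to 120 N. Pads are 22 mm wide; open, the fingers measure 114 mm over their backs; the gripper's body (76 mm by 85 mm) begins 54 mm behind the grasp point. The pads swing forward as they close: fully open they stand 13 mm farther back than shut.
Start: joints at [-1.218, 0.238, -0.013, 1.319, 0, 1.571], TCP at [0.181, -0.493, 0.231] pointing down, gripper open.
Joint ranges: [-2.66, 2.66], [-1.03, 1.9], [-1.14, 1.46], [-1.82, 2.27], [-1.45, 1.34], [-3.14, 3.14]. Speed limits (rad/s): [2.22, 2.22, 2.79, 3.14, 3.14, 3.14].

INTERFACE

Orientations are given as a unit quaternion [w, x, y, z].
In Python, from plant import * gives the robot as it stands.
- The arm moves only by the shell command python3 -m handwheel 'ROWS'. ROWS is JSON, a list of rows, each a list of 7 numbers: the shift along the world's x, y, z in cm, then the turn, a rotation vector about the world's x, y, z in rad, then the opening, from 0 (shut) to 1 (fully open). In form: [[x, y, z, wx, wy, wz, hand], ...]. A call has 1 to 10 rows; each row shifts and turns the commanded pose from where the row before left it; what a row does not reach is not made up. A row lasts 1/12 s, in which the tool goes at most 41.7 mm and 7.16 degrees, less where a joint would pass 70% of its speed; a pose out of reach is approached as far as the arm can. A call is refused whole if a number of a shift passes 4.17 or a number of a turn 0.125, either way. A call with a gripper value outside its range is refused whole. The fingers move at their own pace and stop on an object; the grip force is fixed at half the most. Time passes only in rows, so rows that do not move let the fingers close. It gives the time, the measured TCP pose, the force, the opening and the grip force at its end, in the units of the state.
- state(): the state, without advancing time (a new reading comes with each control period).
- capture(name): name is "scene" or "top" or "wrist"; returns the picture (480x640x3 uint8, blue, green, red); there is no depth.
- camera_model(name): a dict with "fx", "fy", "cx", "cy" (pixels), "R" (3x3) and "t" (3): a world point X has camera coordinates R X + t; the wrist camera has in their place "tool_from_camera" (4x4, takes a point from camera to tool coordinates, whose origin is the TCP and whose axes are the flange's). Camera axes: x right, y down, z forward; pixel columns grow to the right and rows downward; lengths in m; the calibration is good to about 2 mm. A picture is of the moment at which its call begins: read the wrist's pose just before it. camera_model takes no time and is no camera call.
- sign_off(): hands the job in; it is judged then, once.
The state is a dict: "time": time; "joint_positions": joint angles; "joint_velocities": joint speeds; "effort": joint torques, N m; "position": TCP position; "ee_rot": TCP orientation; "ft_force": force on the tool from outside, world axes, zero at the start; "wrist_torque": the same for the moment, N m; "gripper_width": finger opening in m; "finger_force": force on a finger pad.
Only numpy, scipy, OpenCV 4.12 (cv2) and the standard library are available. Lean on these libraries where they do the work, as an engineer would, in place of code of your own. Each camera call takes 0.05 s, during which the arm holds its last target. There are 200 camera calls.

## Working session

There is one attempt and no reset: what is moved stays moved. The work goes in short steps, Python scripts to look and compute and a shell command to move; the robot and the scene stay as the last step left them, time stands still between calls to the robot, and variables do not carry over. Pictures are saved under pics/ and viewed, at most 10 in all, crops included, and the job is handed in when it is done.

```bash
mkdir -p pics; python3 - <<'E'
from plant import *
import cv2,numpy as np
for n in("scene","top"):
    cv2.imwrite(f"pics/{n}0.png",capture(n)); m=camera_model(n); print(n,m)
s=state();print(s["time"],s["position"],s["ee_rot"],s["gripper_width"])
E
```

```text
scene {'fx': 494.04599855530626, 'fy': 494.04599855530626, 'cx': 318.88185812502775, 'cy': 238.46661233916936, 'R': array([[-0.07853258,  0.99688495,  0.00728264],
       [ 0.61939641,  0.05451626, -0.78318329],
       [-0.78114065, -0.05699457, -0.62174826]]), 't': array([-0.00383674, -0.21448947,  1.74021616])}
top {'fx': 434.10181919717877, 'fy': 434.10181919717877, 'cx': 315.74042666024786, 'cy': 240.7803306750024, 'R': array([[-0.06228768, -0.99805516, -0.00247836],
       [-0.97716127,  0.06148881, -0.20340838],
       [ 0.20316518, -0.01024808, -0.97909085]]), 't': array([0.05188155, 0.47138061, 0.97378648])}
0.1 [ 0.18128313 -0.49230776  0.23074889] [-6.36543565e-04  9.84480755e-01  1.75491386e-01 -1.07957623e-04] 0.08546467238580499
```

View pics/top0.png

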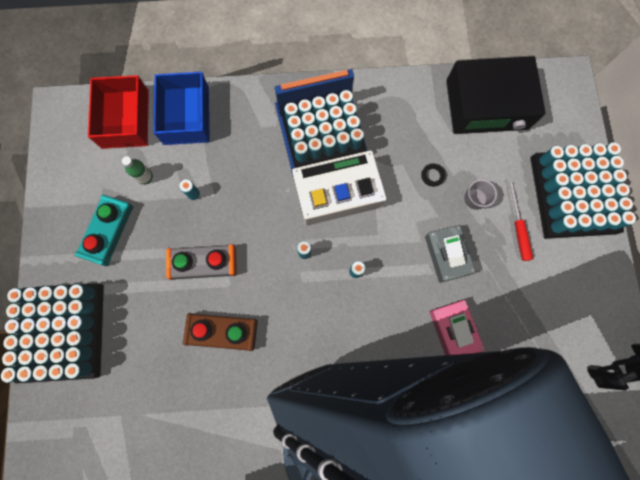

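View pics/scene0.png

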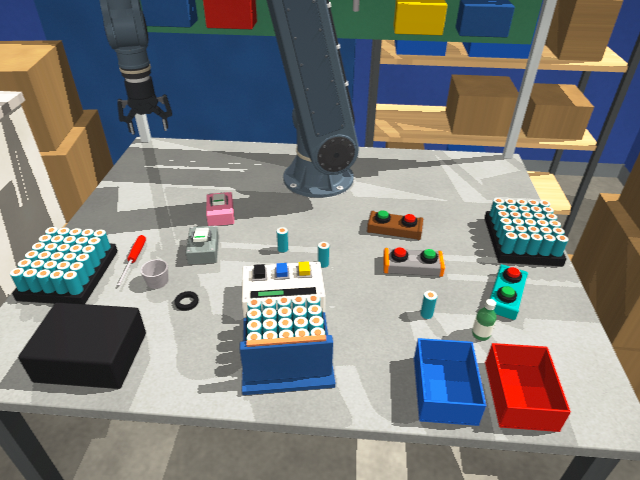

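The top view shows three pendants: grey with orange ends (200,261), brown (220,331) and turquoise (104,228). The grey one with orange ends fits. There are two switch boxes, grey (453,252) and pink (458,327), and the grey one fits. The yellow key is at (319,197), at the left end of the row. I'll measure by colour and confirm with one crop.

```bash
cat > h.py <<'E'
import cv2,numpy as np
def ray(m,uv,z):
    R,t=np.array(m["R"]),np.array(m["t"]); c=-R.T@t
    d=R.T@np.array([(uv[0]-m["cx"])/m["fx"],(uv[1]-m["cy"])/m["fy"],1])
    return c+d*(z-c[2])/d[2]
def blobs(im,box,lo,hi,amin=15):
    x0,y0,x1,y1=box; h=cv2.cvtColor(im[y0:y1,x0:x1],cv2.COLOR_BGR2HSV)
    n,l,s,c=cv2.connectedComponentsWithStats(cv2.inRange(h,lo,hi))
    return [(c[i]+[x0,y0],s[i]) for i in range(1,n) if s[i,4]>=amin]
E
python3 - <<'E'
from plant import *
from h import *
G=((40,90,40),(85,255,255));Y=((20,120,80),(35,255,255));B=((105,140,60),(125,255,255));R=((0,150,80),(8,255,255))
ims={n:capture(n) for n in("scene","top")}
for n,name,box,c,z in [("top","stripe",(430,225,480,275),G,.07),("top","yellow",(300,180,335,212),Y,.09),("top","blue",(330,178,355,206),B,.09),("top","green",(168,245,200,275),G,.056),("top","red",(200,245,230,272),R,.056),
 ("scene","stripe",(180,225,220,265),G,.07),("scene","yellow",(290,258,320,280),Y,.09),("scene","blue",(270,258,292,280),B,.09),("scene","green",(415,245,440,268),G,.056),("scene","red",(385,243,412,266),R,.056)]:
    for p,s in blobs(ims[n],box,*c): print(n,name,p.round(1),s,ray(camera_model(n),p,z).round(4))
t=ims["top"]
def cr(x,y): return cv2.resize(t[y:y+75,x:x+100],(400,300),interpolation=cv2.INTER_CUBIC)
cv2.imwrite("pics/crop.png",np.vstack([np.hstack([cr(405,215),cr(290,160)]),np.hstack([cr(155,225),cr(405,290)])]))
E
```

```text
top stripe [452.1 239.9] [17 13 12  5 35] [ 0.4515 -0.2911  0.07  ]
top yellow [318.4 197.1] [ 11   9  15  17 194] [0.5674 0.0102 0.09  ]
top blue [341.8 191.6] [  5   6  14  16 170] [ 0.5772 -0.0446  0.09  ]
top green [180.1 260.7] [  5   9  15  15 175] [0.4448 0.3389 0.056 ]
top red [214.6 258.5] [  8   7  14  14 167] [0.4451 0.2591 0.056 ]
scene stripe [198.7 236.3] [15 11 10  2 15] [ 0.4511 -0.2933  0.07  ]
scene yellow [303.7 268.2] [  8   3  12  15 155] [0.5789 0.011  0.09  ]
scene blue [281.4 269.6] [  6   5  12  14 143] [ 0.5886 -0.0438  0.09  ]
scene green [429.2 253.6] [  8   4  13  10 106] [0.4533 0.3375 0.056 ]
scene red [399.7 251.9] [ 9  4 13 10 98] [0.4529 0.2585 0.056 ]
```

View pics/crop.png

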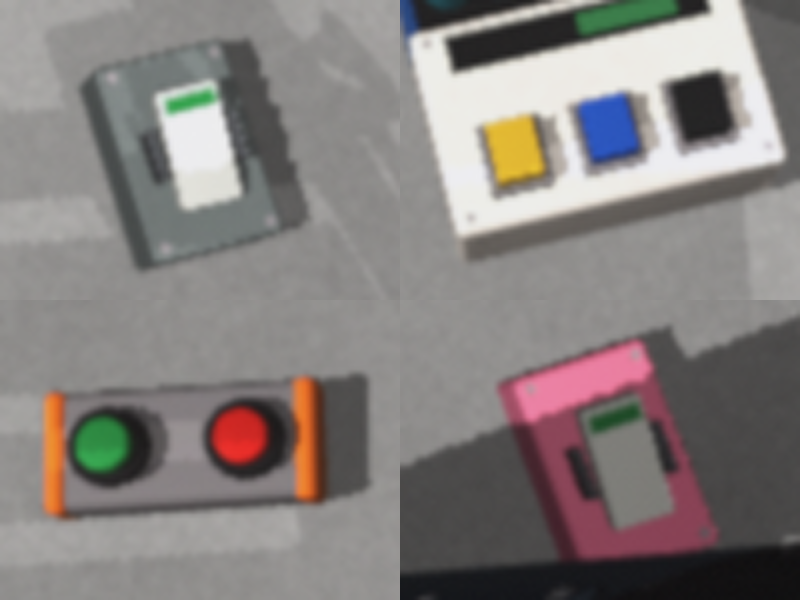

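The crop confirms all three targets: the grey box with the green stripe at its far end, the yellow key beside the blue one, and the grey pendant with its green button on the left. I'm moving above the stripe while closing the hand.

```bash
python3 -m handwheel '[[0,0,0,0,0,0,0],[3,2.2,-0.8,0,0,0,0],[3,2.2,-0.8,0,0,0,0],[3,2.2,-0.8,0,0,0,0],[3,2.2,-0.8,0,0,0,0],[3,2.2,-0.8,0,0,0,0],[3,2.2,-0.8,0,0,0,0],[3,2.2,-0.8,0,0,0,0],[3,2.2,-0.8,0,0,0,0],[3,2.4,-0.8,0,0,0,0]]' ; python3 -m handwheel '[[0,0,0,0,0,0,0],[0,0,0,0,0,0,0],[0,0,0,0,0,0,0]]'
python3 - <<'E'
from plant import *
from h import *
from scipy.spatial.transform import Rotation as Ro
s=state(); im=capture("wrist"); m=camera_model("wrist"); cv2.imwrite("pics/w1.png",im)
q=s["ee_rot"];T=np.eye(4);T[:3,:3]=Ro.from_quat([q[1],q[2],q[3],q[0]]).as_matrix();T[:3,3]=s["position"]
C=T@np.array(m["tool_from_camera"]); R=C[:3,:3].T; M=dict(m,R=R,t=-R@C[:3,3])
print(s["position"],s["joint_positions"],s["gripper_width"],s["ft_force"])
for p,st in blobs(im,(0,0,640,480),(40,90,40),(85,255,255),60): print(p,st,ray(M,p,.07))
E
```

```text
time: 1.03
position: [0.4527, -0.2914, 0.159]
ee_rot: [0.0, 0.984, 0.175, 0.0]
ft_force: [1.0, -1.1, -0.0]
gripper_width: -0.0002
finger_force: 0.0
time: 1.28
position: [0.4512, -0.2925, 0.1592]
ee_rot: [-0.0, 0.984, 0.176, -0.0]
ft_force: [1.4, 0.3, -0.2]
gripper_width: -0.0001
finger_force: 0.0
[ 0.45122948 -0.29248129  0.15917054] [-5.74941463e-01  2.93959348e-01 -1.24558457e-01  1.15291720e+00
 -2.77828976e-04  2.21290936e+00] -0.00013040147005949996 [ 1.38338004  0.27697962 -0.19572371]
[319.12747253 243.83956044] [299 236  42  17 455] [ 0.44948285 -0.29156511  0.07      ]
```

View pics/w1.png

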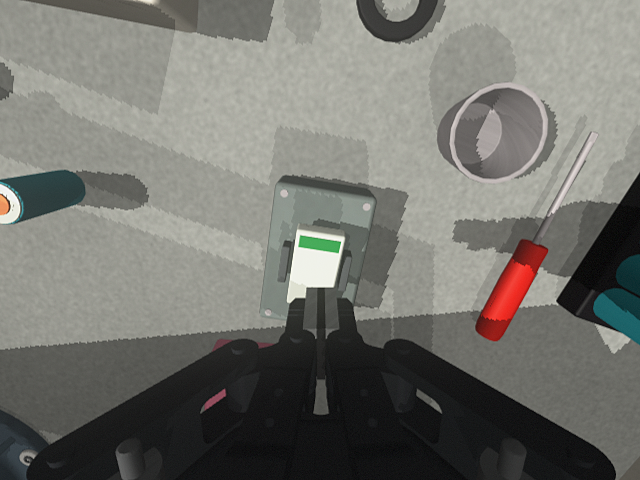

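The wrist view shows the stripe at (319,244), within 2 mm of the estimate. I'm pressing straight down on it.

```bash
python3 -m handwheel '[[-0.1,0.1,-3,0,0,0,0],[0,0,-3,0,0,0,0],[0,0,-1.5,0,0,0,0],[0,0,-0.5,0,0,0,0],[0,0,-0.5,0,0,0,0],[0,0,-0.5,0,0,0,0],[0,0,-0.3,0,0,0,0],[0,0,0,0,0,0,0]]'; python3 -m handwheel '[[0,0,-0.3,0,0,0,0],[0,0,-0.2,0,0,0,0],[0,0,0,0,0,0,0],[0,0,0,0,0,0,0]]'
```

```text
time: 2.0
position: [0.4509, -0.2923, 0.0669]
ee_rot: [0.001, 0.985, 0.175, 0.001]
ft_force: [-0.1, 0.4, 0.5]
gripper_width: -0.0001
finger_force: 0.1
time: 2.33
position: [0.4514, -0.292, 0.0619]
ee_rot: [0.001, 0.984, 0.176, 0.001]
ft_force: [4.1, -0.9, 4.6]
gripper_width: 0.0
finger_force: 2.4
```

```bash
python3 -m handwheel '[[0,0,-0.2,0,0,0,0],[0,0,-0.2,0,0,0,0],[0,0,0,0,0,0,0],[0,0,0,0,0,0,0]]'; python3 -m handwheel '[[0,0,-0.2,0,0,0,0],[0,0,-0.1,0,0,0,0],[0,0,0,0,0,0,0],[0,0,0,0,0,0,0]]'
```

```text
time: 2.67
position: [0.4519, -0.2921, 0.0595]
ee_rot: [0.001, 0.984, 0.176, 0.002]
ft_force: [0.8, 2.9, 22.7]
gripper_width: 0.0002
finger_force: 11.0
time: 3.0
position: [0.452, -0.2923, 0.059]
ee_rot: [0.002, 0.984, 0.176, 0.002]
ft_force: [-5.5, 8.4, 49.1]
gripper_width: 0.0003
finger_force: 23.8
```

At 59 mm the force climbs steeply, which is the hard stop. I'm lifting and moving over the yellow key.

```bash
python3 -m handwheel '[[0,0,3.5,0,0,0,0],[0,0,3.5,0,0,0,0],[0,0,4.1,0,0,0,0],[1.3,3.3,0,0,0,0,0],[1.3,3.3,0,0,0,0,0],[1.3,3.3,0,0,0,0,0],[1.3,3.3,0,0,0,0,0],[1.3,3.3,0,0,0,0,0],[1.3,3.3,0,0,0,0,0],[1.3,3.3,0,0,0,0,0]]' ; python3 -m handwheel '[[1.3,3.3,0,0,0,0,0],[1.3,3.5,0,0,0,0,0],[0,0,0,0,0,0,0],[0,0,0,0,0,0,0],[0,0,0,0,0,0,0]]'
python3 - <<'E'
from plant import *
from h import *
from scipy.spatial.transform import Rotation as Ro
s=state(); im=capture("wrist"); m=camera_model("wrist")
q=s["ee_rot"];T=np.eye(4);T[:3,:3]=Ro.from_quat([q[1],q[2],q[3],q[0]]).as_matrix();T[:3,3]=s["position"]
C=T@np.array(m["tool_from_camera"]); R=C[:3,:3].T; M=dict(m,R=R,t=-R@C[:3,3])
print(s["position"],s["ft_force"])
for p,st in blobs(im,(0,0,640,480),(20,120,80),(35,255,255),200): print(p,st,ray(M,p,.09))
t=capture("scene")
cv2.imwrite("pics/w2.png",np.hstack([cv2.resize(im,(400,300)),cv2.resize(t[215:275,160:240],(400,300),interpolation=cv2.INTER_CUBIC)]))
E
```

```text
time: 3.83
position: [0.5408, -0.059, 0.1649]
ee_rot: [-0.0, 0.984, 0.175, -0.001]
ft_force: [1.2, -0.5, 0.3]
gripper_width: -0.0002
finger_force: 0.0
time: 4.25
position: [0.5665, 0.0072, 0.1647]
ee_rot: [0.0, 0.984, 0.176, -0.001]
ft_force: [-0.7, -0.4, -0.3]
gripper_width: 0.0001
finger_force: 0.0
[0.56648626 0.00724728 0.16469068] [-0.73291298 -0.35896333 -0.28523696]
[318.61748358 244.54067711] [ 296  214   47   58 1979] [0.56875716 0.00992099 0.09      ]
```

View pics/w2.png

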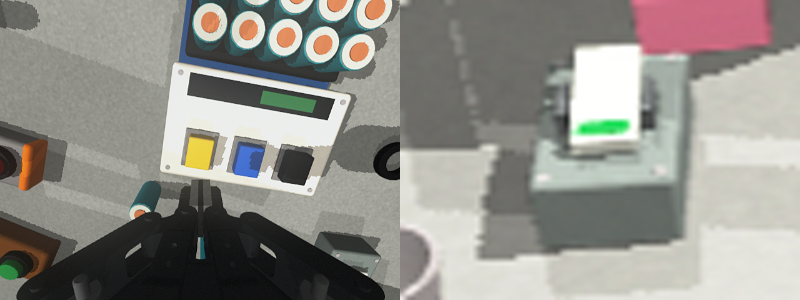

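The paddle's striped end is now down in the right half of the picture. The yellow key is in the left half at about (199,153), or (319,245) at full size, which puts it at (0.570, 0.010). I'll correct and press.

```bash
python3 -m handwheel '[[0.3,0.3,-3,0,0,0,0],[0,0,-3,0,0,0,0],[0,0,-0.8,0,0,0,0],[0,0,-0.4,0,0,0,0],[0,0,-0.4,0,0,0,0],[0,0,-0.3,0,0,0,0],[0,0,-0.2,0,0,0,0],[0,0,0,0,0,0,0],[0,0,0,0,0,0,0]]'; python3 -m handwheel '[[0,0,-0.2,0,0,0,0],[0,0,-0.1,0,0,0,0],[0,0,0,0,0,0,0],[0,0,0,0,0,0,0]]'
```

```text
time: 5.1
position: [0.571, 0.0104, 0.0851]
ee_rot: [0.0, 0.984, 0.175, 0.001]
ft_force: [0.0, -1.3, 2.7]
gripper_width: -0.0001
finger_force: 1.2
time: 5.43
position: [0.5711, 0.0104, 0.082]
ee_rot: [0.0, 0.984, 0.176, 0.001]
ft_force: [-1.5, -1.9, 6.1]
gripper_width: -0.0001
finger_force: 3.3
```

```bash
python3 -m handwheel '[[0,0,-0.2,0,0,0,0],[0,0,-0.1,0,0,0,0],[0,0,0,0,0,0,0],[0,0,0,0,0,0,0]]'
```

```text
time: 5.77
position: [0.5712, 0.0104, 0.0815]
ee_rot: [0.0, 0.984, 0.176, 0.002]
ft_force: [-8.5, -1.5, 30.9]
gripper_width: -0.0
finger_force: 15.6
```

The key is on its hard stop at 31 N. I'm lifting and moving over the green button.

```bash
python3 -m handwheel '[[0,0,3.5,0,0,0,0],[0,0,3.5,0,0,0,0],[-1.4,3.6,0,0,0,0,0],[-1.4,3.6,0,0,0,0,0],[-1.4,3.6,0,0,0,0,0],[-1.4,3.6,0,0,0,0,0],[-1.4,3.6,0,0,0,0,0],[-1.4,3.6,0,0,0,0,0],[-1.4,3.6,0,0,0,0,0],[-1.4,3.6,0,0,0,0,0]]' ; python3 -m handwheel '[[-1.2,3.8,-1,0,0,0,0],[0,0,0,0,0,0,0],[0,0,0,0,0,0,0],[0,0,0,0,0,0,0]]'
python3 - <<'E'
from plant import *
from h import *
from scipy.spatial.transform import Rotation as Ro
s=state(); im=capture("wrist"); m=camera_model("wrist")
q=s["ee_rot"];T=np.eye(4);T[:3,:3]=Ro.from_quat([q[1],q[2],q[3],q[0]]).as_matrix();T[:3,3]=s["position"]
C=T@np.array(m["tool_from_camera"]); R=C[:3,:3].T; M=dict(m,R=R,t=-R@C[:3,3])
print(s["position"],s["ft_force"])
for p,st in blobs(im,(0,0,640,480),(40,90,40),(85,255,255),300): print(p,st,ray(M,p,.056))
t=capture("top")
cv2.imwrite("pics/w3.png",np.hstack([cv2.resize(im,(400,300)),cv2.resize(t[160:235,290:390],(400,300),interpolation=cv2.INTER_CUBIC)]))
E
```

```text
time: 6.6
position: [0.4811, 0.2457, 0.1483]
ee_rot: [-0.024, 0.975, 0.221, -0.006]
ft_force: [0.5, -0.7, -0.3]
gripper_width: 0.0
finger_force: 0.0
time: 6.93
position: [0.4784, 0.265, 0.1382]
ee_rot: [-0.031, 0.972, 0.233, -0.008]
ft_force: [0.6, -0.7, -0.2]
gripper_width: -0.0003
finger_force: 0.0
[0.47840652 0.26501096 0.13823828] [ 0.62903203 -0.72558265 -0.23091788]
[215.96988364 237.28610541] [ 195  216   45   44 1461] [0.44556401 0.33891173 0.056     ]
```

View pics/w3.png

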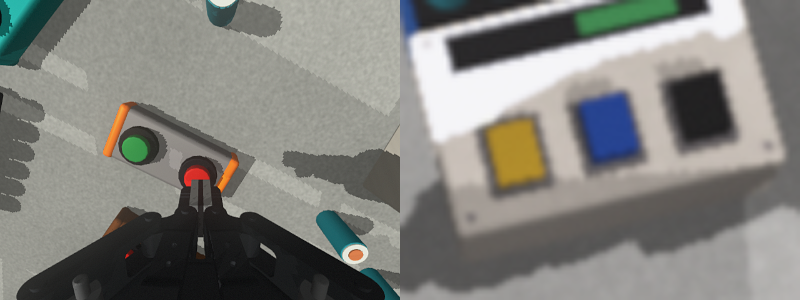

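The wrist joint reached its range limit, so the arm stopped over the red button, touching nothing, and the tool tilted slightly. The green button, at (135,150) in the left half, measures (0.4456, 0.339). I'll lift a little, turn about +z to free the wrist, then level the tool.

```bash
python3 -m handwheel '[[0,0,0.5,0,0,0.12,0],[0,0,0.5,0,0,0.12,0],[0,0,0,0,0,0.12,0],[0,0,0,0,0,0.12,0],[0,0,0,0,0,0.12,0],[0,0,0,0,0,0.12,0],[0,0,0,0,0,0,0],[0,0,0,0,0,0,0]]'
python3 - <<'E'
from plant import *
import numpy as np
from scipy.spatial.transform import Rotation as Ro
s=state();q=s["ee_rot"];z=Ro.from_quat([q[1],q[2],q[3],q[0]]).as_matrix()[:,2]
print(s["position"],s["joint_positions"],"level rotvec",np.cross(z,[0,0,-1]))
E
```

```text
time: 7.7
position: [0.4788, 0.2648, 0.1485]
ee_rot: [-0.026, 0.829, 0.559, -0.018]
ft_force: [-0.6, 0.9, 0.4]
gripper_width: -0.0005
finger_force: 0.0
[0.47877078 0.26479085 0.14846955] [ 0.4785457   0.34604964 -0.07800493  1.18855823  0.04753149  2.43223813] level rotvec [-0.02294751 -0.05894579 -0.        ]
```

```bash
python3 -m handwheel '[[-1.1,2.5,-1,-0.023,-0.059,0,0],[-1.1,2.5,-1.5,0,0,0,0],[-1.1,2.4,-1.5,0,0,0,0],[0,0,-1.5,0,0,0,0],[0,0,0,0,0,0,0],[0,0,0,0,0,0,0],[0,0,0,0,0,0,0]]'
python3 - <<'E'
from plant import *
from h import *
from scipy.spatial.transform import Rotation as Ro
s=state(); im=capture("wrist"); m=camera_model("wrist")
q=s["ee_rot"];T=np.eye(4);T[:3,:3]=Ro.from_quat([q[1],q[2],q[3],q[0]]).as_matrix();T[:3,3]=s["position"]
C=T@np.array(m["tool_from_camera"]); R=C[:3,:3].T; M=dict(m,R=R,t=-R@C[:3,3])
print(s["position"],s["joint_positions"],T[:3,2])
for p,st in blobs(im,(0,0,640,480),(40,90,40),(85,255,255),300): print(p,st,ray(M,p,.056))
cv2.imwrite("pics/w4.png",im)
E
```

```text
time: 8.28
position: [0.446, 0.3388, 0.0941]
ee_rot: [0.0, 0.828, 0.56, 0.0]
ft_force: [0.8, -0.9, 0.6]
gripper_width: -0.0001
finger_force: 0.0
[0.44604723 0.33884414 0.09410601] [ 6.49738454e-01  3.76126875e-01 -1.79595068e-01  1.01477885e+00
 -1.52812802e-04  2.60230377e+00] [ 3.27761752e-04  5.71131663e-05 -9.99999945e-01]
[317.85562016 266.2495155 ] [ 292  242   53   51 2064] [0.4452112  0.34236019 0.056     ]
```

View pics/w4.png

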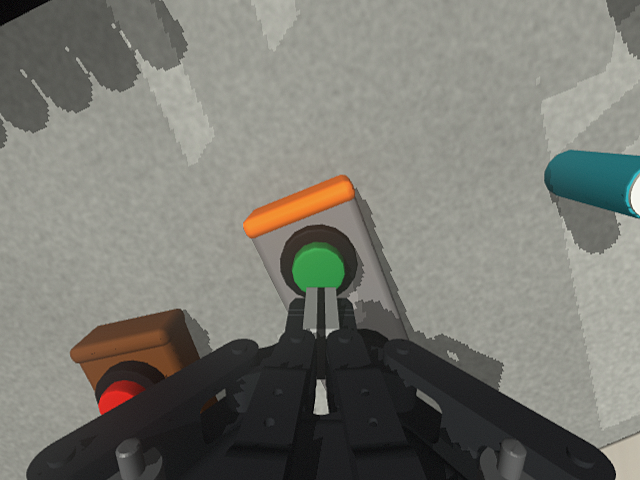

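The green button at (318,266) is directly ahead of the tip, partly hidden by the fingers, so (0.446, 0.340) is good. I'm pressing gently.

```bash
python3 -m handwheel '[[0,0.1,-2,0,0,0,0],[0,0,-1,0,0,0,0],[0,0,-0.4,0,0,0,0],[0,0,-0.3,0,0,0,0],[0,0,-0.2,0,0,0,0],[0,0,-0.2,0,0,0,0],[0,0,-0.2,0,0,0,0],[0,0,0,0,0,0,0],[0,0,0,0,0,0,0]]'; python3 -m handwheel '[[0,0,-0.1,0,0,0,0],[0,0,-0.1,0,0,0,0],[0,0,0,0,0,0,0],[0,0,0,0,0,0,0]]'
```

```text
time: 9.08
position: [0.4457, 0.3401, 0.0507]
ee_rot: [0.0, 0.828, 0.561, -0.0]
ft_force: [-1.3, -3.7, 4.6]
gripper_width: -0.0003
finger_force: 2.2
time: 9.42
position: [0.4457, 0.3402, 0.0498]
ee_rot: [0.0, 0.828, 0.561, 0.0]
ft_force: [-3.0, -5.1, 17.4]
gripper_width: -0.0001
finger_force: 9.0
```

The button is on its stop and held at 17 N. I'll do one last check before handing in.

```bash
python3 -m handwheel '[[0,0,0,0,0,0,0],[0,0,0,0,0,0,0],[0,0,0,0,0,0,0]]'; python3 - <<'E'
from plant import *
import cv2
cv2.imwrite("pics/s2.png",cv2.resize(capture("scene")[180:330,120:520],(800,300),interpolation=cv2.INTER_CUBIC))
E
```

```text
time: 9.67
position: [0.4458, 0.3402, 0.0498]
ee_rot: [0.0, 0.828, 0.561, 0.0]
ft_force: [-2.9, -6.0, 18.2]
gripper_width: 0.0002
finger_force: 9.0
```

View pics/s2.png

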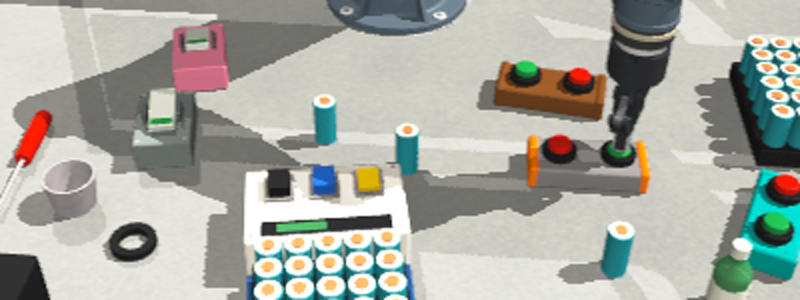

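The crop shows the rocker's striped end down (160,120), the yellow key lower than its neighbours (368,180), the green button held in (620,150) and the cells still standing. Handing in.

```bash
python3 -c "from plant import *; print(sign_off())"
```

```text
the job is handed in; nothing more can be done
None
```

The job is handed in: rocker switched on, then yellow key fully down, then green button held in at about 18 N, with nothing else seen pressed or moved; the one thing to flag is that the fingertip force on the rocker briefly reached 49 N at its stop.

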